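Press the blue mint tin shut

TASK

The blue mint tin on the console has been left open: with the fingertips, press its lid gently down until it is fully shut, then withdraw. Do not pick the tin up, tip it or push it out of its place, and do not touch anything else on the console; the green tin stays open as it is.

Things in the scene. Friction and masses are not known exactly. Their poses are not given: they have to be found in the camera images.
- mint_tin: A loose blue plastic pocket tin with a hinged lid, 60 mm (its x) by 96 mm (its y) by 22 mm high without the lid, about 0.2 kg, standing flat on the glass top. Origin: centre of its underside; z up. The hinge runs along its +x long side; the steel latch is in the middle of its -x long side. White mints inside. This is the one to shut.
- mint_lid (a joint): Opening angle of the blue lid in rad: 0 is fully shut, flat on the rim; grows as its front (-x) edge rises; starts at 0.4 to 0.75. The lid is a plate 60 x 96 x 3 mm over the whole tin; shut, its top is 25.5 mm above the glass. A stiff hinge keeps any angle; about 0.3 N at the dot moves it. No snap at the end: it rests on the rim; pressed further, the springy lid bends about 1 mm per 2 N at the dot. The latch needs no work.
- mint_lid_dot (a point): Centre of the white 20 mm dot on the upper face of the blue tin's lid: 44 mm from the hinge line, half-way along it. It moves with the lid. Its z axis is the outward normal of the lid. The dot is only a good place to press, not a button.
- mint_lid_hinge (a point): Middle of the blue lid's hinge line, fixed to the lid: 30 mm to +x of the tin's origin and 22.5 mm above its underside. Its y axis is the hinge line; its x axis points from the dot to the hinge.
- pastille_tin: A loose green plastic pocket tin with a hinged lid, 60 mm (its x) by 96 mm (its y) by 22 mm high without the lid, about 0.2 kg, standing flat on the glass top. Origin: centre of its underside; z up. The hinge runs along its +x long side; the steel latch is in the middle of its -x long side. Orange pastilles inside. Same size as the blue one; to be left alone with its lid open.
- pastille_lid (a joint): Opening angle of the green lid in rad: 0 is fully shut, flat on the rim; grows as its front (-x) edge rises; starts at 0.4 to 0.75. Same lid as the blue one.
- bowl: Black ceramic bowl, 170 mm across, 62 mm high, loose. Origin: centre of its underside. Leave alone.
- coin_tray: Clear acrylic tray with coins in it, 190 mm (its x) by 130 mm (its y), 25 mm high, loose. Origin: centre of its underside. Leave alone.
- pen: Silver aluminium pen, 10 mm thick, 140 mm long along its x, lying loose on the glass. Origin: on the glass under its middle. Leave alone.
- comb: Wooden comb, 170 mm (its x) by 34 mm (its y), 5 mm thick, lying loose on the glass. Origin: centre of its underside. Leave alone.
Things that resemble listed ones, but are neither listed nor needed, are in the scene too. Of the things like the mint_tin, leave any that is brown or turquoise; of the rest the smaller one is meant.

How it is judged:
By the outcome, as a careful person would: the job done as asked, in the order asked, and still so for the second after the job is handed in, with the robot touching nothing.
It also fails if it takes over 35 s, if anything falls off the work surface, if the arm or the gripper's body presses on something with over 40 N, if the wrist force passes 120 N, or if a joint passes its speed limit or range.

ROBOT

A 6-joint arm with a two-finger parallel gripper is mounted at the origin on the work surface. World frame = base frame: x ahead of the robot, y to its left, z up, the work surface at z = 0. Lengths are in m, angles in rad, forces in N, time in s.
With the tool pointing down it reaches from about 0.3 to 0.875 m from the base axis. Payload 6.4 kg.
Tool frame: the origin (TCP) lies at the centre of the arm's flange, where the gripper is bolted on; the fingertips stand 173 mm ahead of it and the grasp point (between the pads) lies ctrl.grip_point_offset ahead of it (ctrl.grip_point_offset is the distance from the TCP to the grasp point, in m); z points along the fingers, y is the direction in which the jaws open and shut (so a half turn about z gives the same grasp; the last joint's range is limited). The gripper opens to 85 mm and grips with 20 to 120 N. Pads are 22 mm wide; open, the fingers measure 114 mm over their backs; the gripper's body (76 mm by 85 mm) begins 54 mm behind the grasp point. The pads swing forward as they close: fully open they stand 13 mm farther back than shut.
Start: joints at [-1.452, 0.181, 1.607, -0, 1.354, -0.206], TCP at [0.184, -0.545, 0.405] pointing down, gripper open.
Joint ranges: [-2.99, 2.99], [-0.89, 2.07], [0.3, 2.58], [-1.14, 4.28], [0, 2.63], [-3.12, 3.12]. Speed limits (rad/s): [2.57, 2.57, 3.01, 3.14, 3.14, 3.14].

INTERFACE

Orientations are given as a unit quaternion [w, x, y, z].
In Python, from bench import ctrl, cams, boxes_of, landmark_of gives the robot as it stands.
- The arm moves only by the shell command python3 -m handwheel 'ROWS'. ROWS is JSON, a list of rows, each an object with "offset": the shift along the tool's x, y, z in m, a list of three; "spin": the turn about the tool's z in degrees; "grip": the opening, from 0 (shut) to 1 (fully open). A call has 1 to 20 rows; each row is the pose to reach, as a shift and turn from the pose commanded when the call began, along the tool's axes at that moment; what a row does not reach only later rows make up. A row lasts 1/8 s, in which the tool goes at most 62.5 mm and 10.7 degrees, less where a joint would pass 70% of its speed; a pose out of reach is approached as far as the arm can. A call with a gripper value outside its range is refused whole. The fingers move at their own pace and stop on an object; the grip force is fixed at half the most. Time passes only in rows, so rows that repeat a pose let the fingers close. It gives the time, the measured TCP pose, the force and the opening at its end, in the units of the state.
- ctrl.get_obs(): the state, without advancing time (a new reading comes with each control period).
- cams.camera(name): name is "side" or "top"; returns a dict with "color" (400x640x3 uint8, red, green, blue), "camera_matrix" (3x3 intrinsics, pixels), "view" (4x4, takes a point from world to camera coordinates). Camera axes: x right, y up, looking along -z (the intrinsics and any distortion apply to the point x, -y, -z); pixel columns grow to the right and rows downward; lengths in m; the calibration is good to about 2 mm. A picture is of the moment at which its call begins. There is no depth.
- ctrl.hand_in(): hands the job in, once; it reports no verdict.
Trained networks look in a picture, given as the dict that the camera call returned (one of the last four; its "shot" number tells which), for a name from the list of things; names that differ only in an ending like _2 or _b are one class to them, and where a whole thing is asked for, a point or a joint stands for the part that bears it (a point fixed in the world has none). Each returns a list of dicts, best first, with "confidence" (0 to 1); they miss things now and then, are a little off and sometimes report something else, mostly with a low value. They report only what shows in the picture. A call takes as long as a camera call. They do not tell look-alikes from the thing itself.
- boxes_of(picture, thing): "uv" ([column, row] in pixels, amid what is visible of it).
- landmark_of(picture, thing): "uv" ([column, row] in pixels: a listed point, or the origin of a listed thing).
The state is a dict: "time_s": time; "q": joint angles; "dq": joint speeds; "joint_efforts": joint torques, N m; "eef_pos": TCP position; "eef_rot": TCP orientation; "wrist_force": force on the tool from outside, world axes, zero at the start; "torque": the same for the moment, N m; "opening": opening from 0.0 (shut) to 1.0 (fully open).
Only numpy, scipy, OpenCV 4.12 (cv2) and the standard library are available. Lean on these libraries where they do the work, as an engineer would, in place of code of your own. Each camera call takes 0.05 s, during which the arm holds its last target.

## Working session

There is one attempt and no reset: what is moved stays moved. The work goes in short steps, Python scripts to look and compute and a shell command to move; the robot and the scene stay as the last step left them, time stands still between calls to the robot, and variables do not carry over. Pictures are saved under pics/ and viewed, and the job is handed in when it is done.

```bash
mkdir -p pics; ls; cat > h.py <<'E'
import numpy as np,cv2
from bench import ctrl,cams,boxes_of,landmark_of
def save(p,n): cv2.imwrite('pics/'+n+'.png',cv2.cvtColor(p['color'],cv2.COLOR_RGB2BGR))
def proj(p,X):
    X=np.atleast_2d(X);c=(p['view']@np.c_[X,np.ones(len(X))].T)[:3].T
    c=c*[1,-1,-1];u=(p['camera_matrix']@c.T).T;return u[:,:2]/u[:,2:]
def ray(p,uv):
    d=np.linalg.inv(p['camera_matrix'])@[uv[0],uv[1],1];d=d*[1,-1,-1]
    R=p['view'][:3,:3];return -R.T@p['view'][:3,3],R.T@d
def atz(p,uv,z):
    o,d=ray(p,uv);return o+d*(z-o[2])/d[2]
E
python3 - <<'E'
from h import *
print(ctrl.get_obs(),ctrl.grip_point_offset)
for n in('top','side'):
    p=cams.camera(n);save(p,n+'0');print(n,p.keys(),p['camera_matrix'],p['view'])
    for t in('mint_tin','pastille_tin'):print(t,boxes_of(p,t))
    for t in('mint_lid_dot','mint_lid_hinge','mint_tin'):
        r=landmark_of(p,t);print(t,r,[atz(p,a['uv'],0).round(3) for a in r])
E
```

```text
pics
{'time_s': 0.0, 'q': array([-1.45229061e+00,  1.81569603e-01,  1.60798030e+00,  2.72244656e-06,
        1.35374395e+00, -2.06350365e-01]), 'dq': array([-0.00021529,  0.00030835,  0.00090928, -0.00185462,  0.0002739 ,
       -0.00014133]), 'joint_efforts': array([ 8.75640671e-05, -4.44869006e+01, -3.51336908e+01, -2.06644281e-04,
        8.84516659e-03,  1.84827871e-05]), 'eef_pos': array([ 0.1834853 , -0.54469104,  0.4037812 ]), 'eef_rot': array([-8.49718939e-04,  9.86837233e-01,  1.61714414e-01,  3.86759660e-05]), 'wrist_force': array([-0.54465821, -0.27479787,  0.11021042]), 'torque': array([ 0.05549666, -0.00019825,  0.01755091]), 'opening': 1.000198729181728} 0.1547
top dict_keys(['color', 'camera_matrix', 'view', 'shot']) [[385.09546463   0.         316.30255168]
 [  0.         385.09546463 201.2965607 ]
 [  0.           0.           1.        ]] [[-0.02367148 -0.99965404  0.01146533  0.00694378]
 [ 0.99245815 -0.02211821  0.12057199 -0.63378269]
 [-0.12027668  0.01423298  0.99263837 -1.09092201]
 [ 0.          0.          0.          1.        ]]
mint_tin [{'uv': [346.3, 1
[... 2045 characters left out ...]
fidence': 0.62}] [array([ 0.727, -0.058,  0.   ]), array([0.46 , 0.144, 0.   ]), array([ 0.432, -0.055,  0.   ]), array([0.595, 0.072, 0.   ])]
mint_lid_hinge [{'uv': [376.8, 228.5], 'confidence': 0.92}, {'uv': [248.6, 182.9], 'confidence': 0.9}, {'uv': [321.6, 206.1], 'confidence': 0.72}, {'uv': [277.9, 225.6], 'confidence': 0.63}] [array([ 0.768, -0.069,  0.   ]), array([0.401, 0.169, 0.   ]), array([0.622, 0.039, 0.   ]), array([ 0.492, -0.036,  0.   ])]
mint_tin [{'uv': [259.7, 237.8], 'confidence': 0.83}, {'uv': [304.7, 128.1], 'confidence': 0.69}, {'uv': [364.9, 235.2], 'confidence': 0.66}] [array([ 0.442, -0.081, -0.   ]), array([0.599, 0.502, 0.   ]), array([ 0.73 , -0.093,  0.   ])]
```

View pics/top0.png

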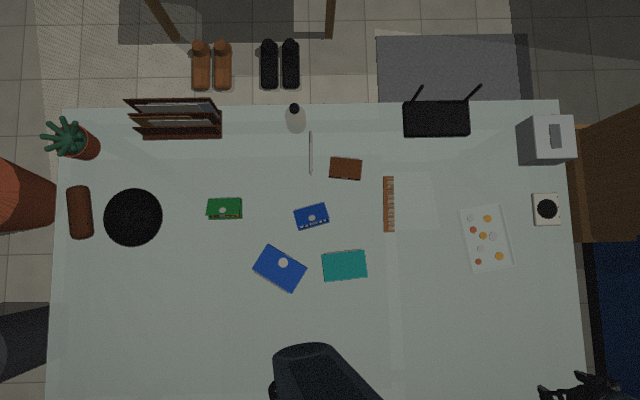

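View pics/side0.png

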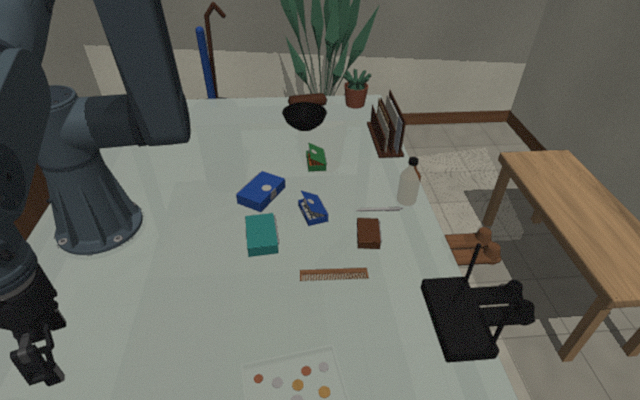

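```bash
python3 - <<'E'
import cv2
a=cv2.imread('pics/top0.png')[130:320,220:400];cv2.imwrite('pics/top0c.png',cv2.resize(a,None,fx=3,fy=3,interpolation=2))
a=cv2.imread('pics/side0.png')[145:275,220:410];cv2.imwrite('pics/side0c.png',cv2.resize(a,None,fx=4,fy=4,interpolation=2))
E
```

```text
(no output)
```

View pics/top0c.png

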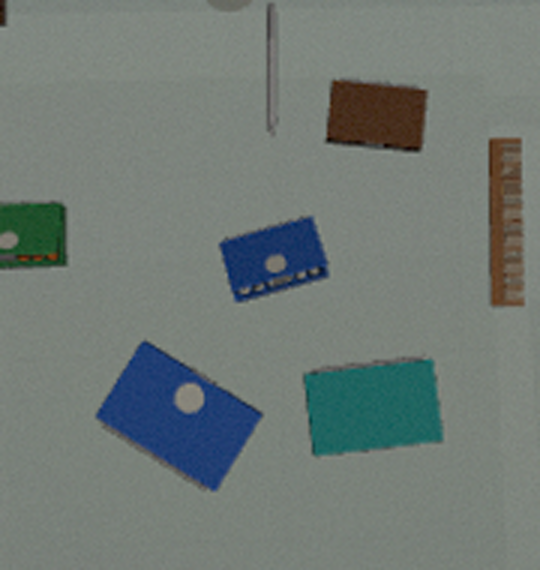

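View pics/side0c.png

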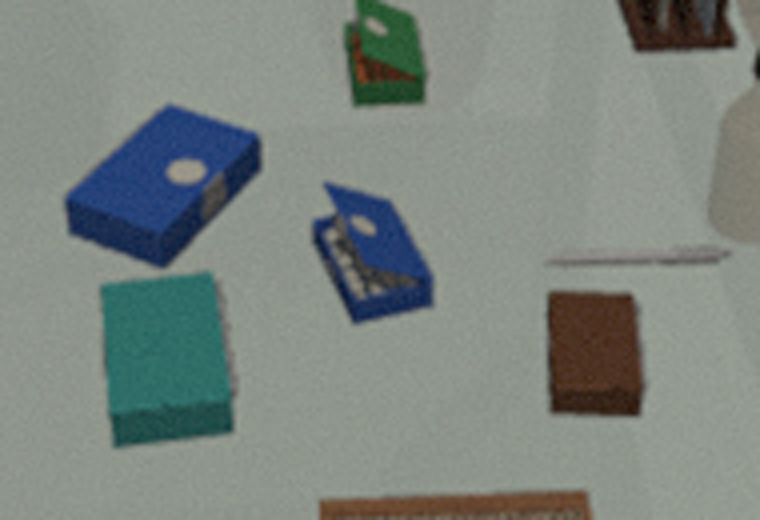

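The target is the small blue tin with mints, at about (312,216) in the top view and (313,208) in the side view. Its hinge is on the far (+x) side. The larger closed blue tin, the turquoise and the brown are look-alikes. Next I fit the tin's pose and lid angle to the corners in both views.

```bash
cat > fit.py <<'E'
from h import *
from scipy.optimize import least_squares
def T(p,q,local):
    x,y,a,_=q;c,s=np.cos(a),np.sin(a);return np.array([x+c*local[0]-s*local[1],y+s*local[0]+c*local[1],local[2]])
def lid(q,d,y,h):  # d from hinge toward front, h above lid's underside
    t=q[3];return T(None,q,[.030-d*np.cos(t)+ h*np.sin(t),y,.0225+d*np.sin(t)+h*np.cos(t)])
E
python3 - <<'E'
from fit import *
t=cams.camera('top');s=cams.camera('side')
tc=lambda u,v:(220+u/3-.33,130+v/3-.33); sc=lambda u,v:(220+u/4-.37,145+v/4-.37)
H=.003
obs=[(t,tc(276,263),lambda q:lid(q,.044,0,H)),(s,sc(363,225),lambda q:lid(q,.044,0,H)),
(t,tc(221,242),lambda q:lid(q,0,.048,H)),(t,tc(313,217),lambda q:lid(q,0,-.048,H)),
(t,tc(237,301),lambda q:T(0,q,[-.03,.048,.011])),(t,tc(328,277),lambda q:T(0,q,[-.03,-.048,.011])),
(s,sc(325,183),lambda q:lid(q,.060,.048,H)),(s,sc(389,202),lambda q:lid(q,0,.048,H)),(s,sc(432,278),lambda q:lid(q,0,-.048,H)),
(s,sc(355,322),lambda q:T(0,q,[-.03,-.048,0])),(s,sc(433,305),lambda q:T(0,q,[.03,-.048,0])),(s,sc(314,228),lambda q:T(0,q,[-.03,.048,.022]))]
f=lambda q:np.concatenate([proj(p,m(q))[0]-uv for p,uv,m in obs])
r=least_squares(f,[.59,.01,.25,.5],loss='soft_l1',x_scale=[.01,.01,.1,.1]);q=r.x
print(q,np.degrees(q[2:]));print(f(q).reshape(-1,2).round(1))
print('dot',lid(q,.044,0,H),'hinge',lid(q,0,0,0),'front',lid(q,.06,0,H),'shutdot',T(0,q,[-.014,0,.0255]))
np.save('q.npy',q)
for n in('mint_lid_dot','mint_lid_hinge'):
  print(n,[[a for a in landmark_of(p,n) if abs(a['uv'][0]-315)<14] for p in(t,s)])
print(proj(t,[lid(q,.044,0,H),lid(q,0,0,0)]),proj(s,[lid(q,.044,0,H),lid(q,0,0,0)]))
from scipy.spatial.transform import Rotation as R
o=ctrl.get_obs();e=o['eef_rot'];print(R.from_quat([e[1],e[2],e[3],e[0]]).as_matrix().round(4))
E
```

```text
[0.59203543 0.00843344 0.2543595  0.54251623] [14.57372565 31.08389034]
[[ 0.   0. ]
 [-0.   0.3]
 [-0.7 -0.2]
 [-0.2 -0.6]
 [-0.3  0.4]
 [ 0.4 -0.4]
 [-0.3 -0.4]
 [ 0.3 -0.4]
 [ 0.9  0.9]
 [-0.6  1.2]
 [-0.1  0.8]
 [-0.6 -1.9]]
dot [0.58609951 0.00689015 0.04778611] hinge [0.62107017 0.01598221 0.0225    ] front [0.5728378  0.00344223 0.05604679] shutdot [0.57848589 0.00491068 0.0255    ]
mint_lid_dot [[{'uv': [311.8, 216.5], 'confidence': 0.91}], [{'uv': [310.4, 198.8], 'confidence': 0.61}]]
mint_lid_hinge [[{'uv': [310.4, 206.2], 'confidence': 0.8}], [{'uv': [323.6, 204.4], 'confidence': 0.56}, {'uv': [313.9, 164.4], 'confidence': 0.29}, {'uv': [313.0, 213.6], 'confidence': 0.22}]]
[[311.714821   217.37067835]
 [308.39332441 206.36255807]] [[310.34107478 201.21452179]
 [322.18164286 205.36719495]]
[[ 9.477e-01  3.191e-01  0.000e+00]
 [ 3.191e-01 -9.477e-01 -1.000e-04]
 [ 0.000e+00  1.000e-04 -1.000e+00]]
```

The fit is good, with residuals of about 1 px. The tin is at (0.592, 0.008) with yaw 14.6°, and the lid is open 31°. I'll shut the fingers and move high above a point 35 mm from the hinge, at (0.587, 0.007).

```bash
python3 -m handwheel '[{"offset":[0.02,-0.014,0],"spin":0,"grip":0},{"offset":[0.06,-0.042,0],"spin":0,"grip":0},{"offset":[0.1,-0.071,0],"spin":1,"grip":0},{"offset":[0.145,-0.102,0],"spin":1,"grip":0},{"offset":[0.19,-0.134,0],"spin":2,"grip":0},{"offset":[0.235,-0.166,0],"spin":2,"grip":0},{"offset":[0.28,-0.198,0],"spin":3,"grip":0},{"offset":[0.325,-0.23,0],"spin":3,"grip":0},{"offset":[0.37,-0.262,0],"spin":4,"grip":0},{"offset":[0.415,-0.293,0],"spin":4,"grip":0},{"offset":[0.46,-0.325,0],"spin":4,"grip":0},{"offset":[0.5,-0.353,0],"spin":4,"grip":0},{"offset":[0.535,-0.378,0],"spin":4,"grip":0},{"offset":[0.558,-0.395,0],"spin":4,"grip":0},{"offset":[0.558,-0.395,0],"spin":4,"grip":0},{"offset":[0.558,-0.395,0],"spin":4,"grip":0}]'
python3 - <<'E'
from fit import *
from scipy.spatial.transform import Rotation as R
o=ctrl.get_obs();e=o['eef_rot'];print(o['eef_pos'],R.from_quat([e[1],e[2],e[3],e[0]]).as_matrix().round(4),o['wrist_force'],o['opening'],o['time_s'])
p=cams.camera('side');save(p,'side1')
E
```

```text
time_s: 2.9
eef_pos: [0.5856, 0.0079, 0.4045]
eef_rot: [-0.0, 0.992, 0.128, -0.0]
wrist_force: [-0.4, -0.1, 0.9]
opening: -0.001
[0.58562687 0.00792629 0.4045428 ] [[ 9.675e-01  2.530e-01 -7.000e-04]
 [ 2.530e-01 -9.675e-01 -1.000e-04]
 [-7.000e-04 -1.000e-04 -1.000e+00]] [-0.42199831 -0.10323122  0.9160129 ] -0.0006080736695189513 2.9
```

View pics/side1.png

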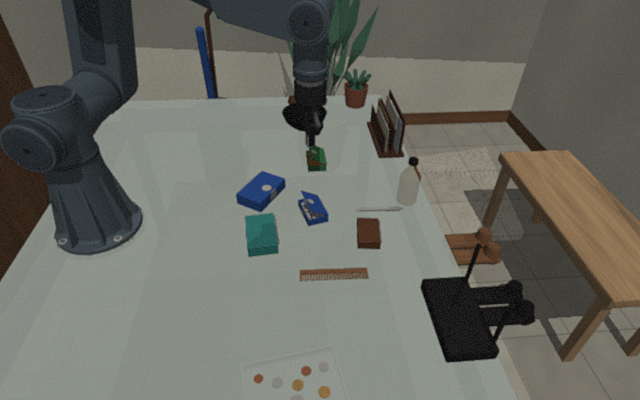

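The shut fingers are high above the tin, with the tip at about (312,142) in the side view. Now I go down to about 20 mm above the lid and look again.

```bash
python3 -m handwheel '[{"offset":[0.001,0,0.02],"spin":0,"grip":0},{"offset":[0.001,0,0.05],"spin":0,"grip":0},{"offset":[0.001,0,0.085],"spin":0,"grip":0},{"offset":[0.001,0,0.115],"spin":0,"grip":0},{"offset":[0.001,0,0.14],"spin":0,"grip":0},{"offset":[0.001,0,0.155],"spin":0,"grip":0},{"offset":[0.001,0,0.155],"spin":0,"grip":0}]'
python3 - <<'E'
from fit import *
o=ctrl.get_obs();print(o['eef_pos'],o['wrist_force'])
q=np.load('q.npy');tip=o['eef_pos']-[0,0,.173]
for n in('side','top'):
    p=cams.camera(n);save(p,n+'2');u=proj(p,[tip,lid(q,.044,0,.003)]);print(n,u)
    c,r=u[0].astype(int);a=p['color'][r-60:r+60,c-80:c+80,::-1];cv2.imwrite('pics/'+n+'2c.png',cv2.resize(a,None,fx=4,fy=4,interpolation=2))
E
```

```text
time_s: 3.82
eef_pos: [0.5866, 0.0072, 0.2489]
eef_rot: [-0.0, 0.992, 0.127, -0.001]
wrist_force: [0.8, -0.1, -0.7]
opening: -0.001
[0.58664852 0.00723858 0.24889655] [ 0.78080947 -0.10723773 -0.69955226]
side [[310.50360033 193.38676059]
 [310.34107478 201.21452179]]
top [[311.58337648 216.39048375]
 [311.714821   217.37067835]]
```

View pics/side2c.png

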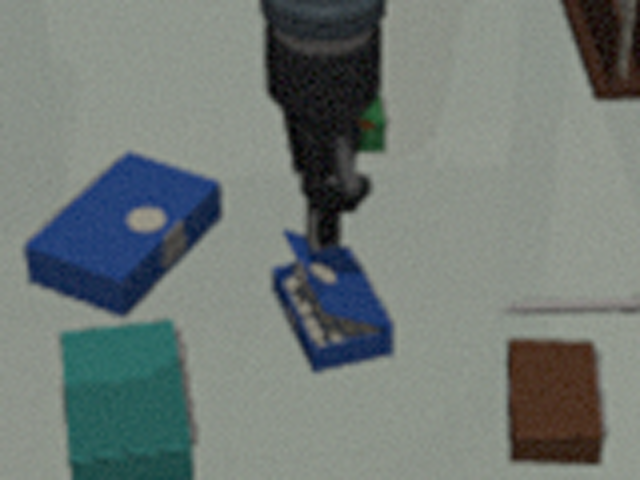

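View pics/top2c.png

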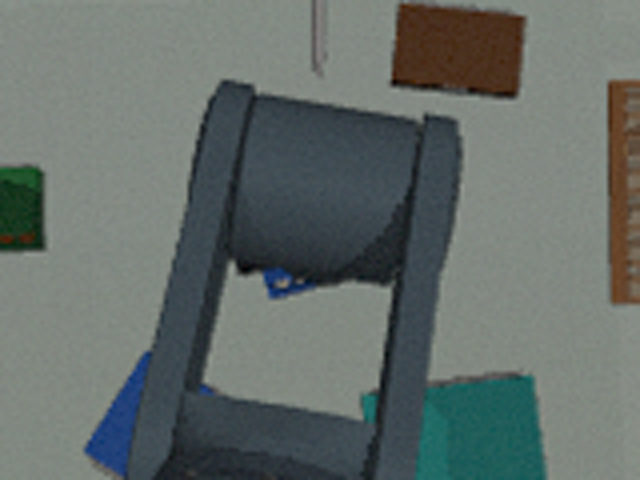

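In the side view the tip (crop 322,247) sits just above the dot (322,272), within 2 px of where it was predicted. Now I press down slowly, first to a tip height of about 28 mm.

```bash
python3 -m handwheel '[{"offset":[0,0,0.006],"spin":0,"grip":0},{"offset":[0,0,0.012],"spin":0,"grip":0},{"offset":[0,0,0.017],"spin":0,"grip":0},{"offset":[0,0,0.021],"spin":0,"grip":0},{"offset":[0,0,0.025],"spin":0,"grip":0},{"offset":[0,0,0.029],"spin":0,"grip":0},{"offset":[0,0,0.033],"spin":0,"grip":0},{"offset":[0,0,0.037],"spin":0,"grip":0},{"offset":[0,0,0.041],"spin":0,"grip":0},{"offset":[0,0,0.044],"spin":0,"grip":0},{"offset":[0,0,0.047],"spin":0,"grip":0},{"offset":[0,0,0.048],"spin":0,"grip":0},{"offset":[0,0,0.048],"spin":0,"grip":0}]'
cat > look.py <<'E'
import sys
from fit import *
o=ctrl.get_obs();print(o['eef_pos'],o['wrist_force'],'tipz',o['eef_pos'][2]-.173)
n=sys.argv[1]
p=cams.camera('side');save(p,n)
a=p['color'][145:265,240:400,::-1];cv2.imwrite('pics/'+n+'c.png',cv2.resize(a,None,fx=4,fy=4,interpolation=2))
E
python3 look.py side3
```

```text
time_s: 5.55
eef_pos: [0.5873, 0.0077, 0.2016]
eef_rot: [-0.0, 0.992, 0.127, -0.0]
wrist_force: [-0.8, 0.8, -0.1]
opening: -0.001
[0.58725856 0.00771897 0.20164077] [-0.83881841  0.79691784 -0.14884112] tipz 0.028640768591253002
```

View pics/side3c.png

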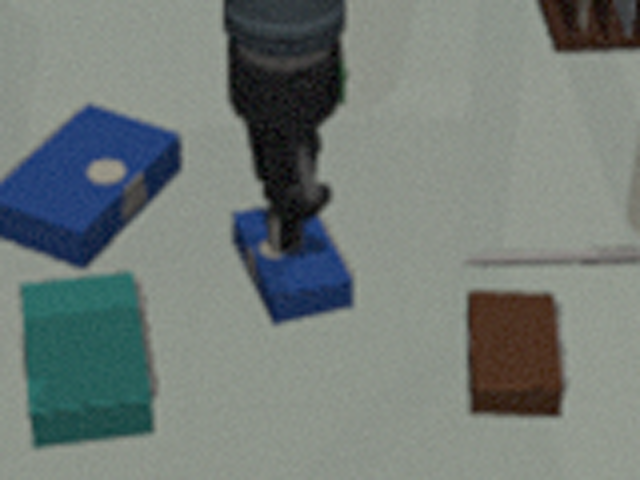

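The lid is nearly shut, and the dot shows just in front of the tip at crop (270,250). I'll finish in small steps and watch the force.

```bash
python3 -m handwheel '[{"offset":[0,0,0.001],"spin":0,"grip":0},{"offset":[0,0,0.002],"spin":0,"grip":0},{"offset":[0,0,0.003],"spin":0,"grip":0},{"offset":[0,0,0.003],"spin":0,"grip":0},{"offset":[0,0,0.003],"spin":0,"grip":0}]'
python3 -m handwheel '[{"offset":[0,0,0.0005],"spin":0,"grip":0},{"offset":[0,0,0.001],"spin":0,"grip":0},{"offset":[0,0,0.001],"spin":0,"grip":0},{"offset":[0,0,0.001],"spin":0,"grip":0}]'
```

```text
time_s: 6.22
eef_pos: [0.5873, 0.0077, 0.1988]
eef_rot: [0.0, 0.992, 0.127, 0.0]
wrist_force: [-0.5, -0.4, 0.6]
opening: -0.001
time_s: 6.72
eef_pos: [0.5872, 0.0077, 0.1979]
eef_rot: [0.0, 0.992, 0.127, -0.0]
wrist_force: [-2.2, 0.1, 3.7]
opening: 0.0
```

```bash
python3 -m handwheel '[{"offset":[0,0,0.0005],"spin":0,"grip":0},{"offset":[0,0,0.0005],"spin":0,"grip":0},{"offset":[0,0,0.0005],"spin":0,"grip":0}]'; python3 look.py side4
```

```text
time_s: 7.1
eef_pos: [0.5873, 0.0077, 0.1975]
eef_rot: [0.0, 0.992, 0.127, -0.0]
wrist_force: [-2.9, -0.9, 6.5]
opening: -0.001
[0.58727242 0.00768886 0.19745312] [-2.86997327 -0.94049416  6.52286516] tipz 0.024453122174327047
```

View pics/side4c.png

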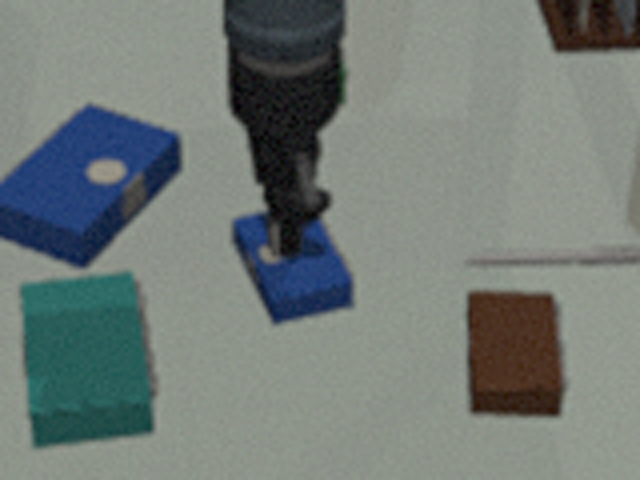

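The force rises steeply to 6.5 N with the tip at 24.5 mm, just under the shut height of 25.5 mm, so the lid is on the rim. I withdraw slowly, straight up.

```bash
python3 -m handwheel '[{"offset":[0,0,-0.001],"spin":0,"grip":0},{"offset":[0,0,-0.003],"spin":0,"grip":0},{"offset":[0,0,-0.008],"spin":0,"grip":0},{"offset":[0,0,-0.02],"spin":0,"grip":0},{"offset":[0,0,-0.04],"spin":0,"grip":0},{"offset":[0,0,-0.07],"spin":0,"grip":0},{"offset":[0,0,-0.1],"spin":0,"grip":0},{"offset":[0,0,-0.13],"spin":0,"grip":0},{"offset":[0,0,-0.15],"spin":0,"grip":0},{"offset":[0,0,-0.15],"spin":0,"grip":0},{"offset":[0,0,-0.15],"spin":0,"grip":0}]'; python3 look.py side5
python3 - <<'E'
from fit import *
q=np.load('q.npy');p=cams.camera('side');z=q.copy();z[3]=0
print(proj(p,[lid(z,.044,0,.003),lid(z,.06,.048,.003),lid(z,.06,-.048,.003),T(0,q,[-.03,-.048,0]),T(0,q,[.03,-.048,0])])*4-np.array([960,580]))
E
```

```text
time_s: 8.52
eef_pos: [0.5869, 0.0078, 0.347]
eef_rot: [-0.0, 0.992, 0.127, -0.0]
wrist_force: [-0.4, 0.0, 0.2]
opening: 0.002
[0.58691802 0.00780323 0.34697304] [-0.38558417  0.03842825  0.18568126] tipz 0.17397304145789177
[[271.02947391 251.03608414]
 [229.82142351 215.32028344]
 [270.84762754 298.55316426]
 [271.08467153 325.42178003]
 [351.05395167 306.78328957]]
```

View pics/side5c.png

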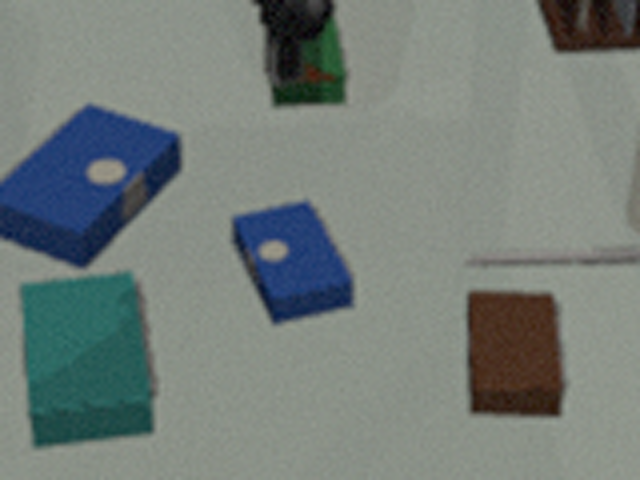

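The lid is shut: the dot is at crop (272,250) against a predicted (271,251). The tin's bottom corners, (275,322) and (352,305), are where they were at the start, and the arm is clear.

```bash
python3 -c "
from bench import ctrl
print(ctrl.hand_in())"
```

```text
the job is handed in; nothing more can be done
None
```

The small blue mint tin is shut, and I handed the job in at about 8.6 s on the robot's clock. I pressed the lid down with the closed fingertips about 35 mm from the hinge, then withdrew straight up.

- **Shut:** the force rose steeply to 6.5 N with the fingertips at 24.5 mm, 1 mm below the shut lid's top of 25.5 mm. In the last side picture the dot is within 1 px of where a fully shut lid would put it.
- **Tin not moved:** its corners are where they were at the start, to about a pixel.
- **Nothing else touched:** the wrist force is back near zero with the fingertips about 150 mm above the tin. The green tin still showed its pastilles and an open lid, partly hidden behind the gripper.

The networks' position for the dot in the side view was about 2 px off, so I went by the pose fitted to the tin's corners. I did not take a last top view. No check failed.

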